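# Lean the window panel on the drying rack

## Robot

A 6-joint arm with a two-finger parallel gripper is mounted at the origin on the work surface. World frame = base frame: x ahead of the robot, y to its left, z up, the work surface at z = 0. Lengths are in m, angles in rad, forces in N, time in s.
With the tool pointing down it reaches from about 0.35 to 0.875 m from the base axis. Payload 4.2 kg.
Tool frame: the origin (TCP) lies between the finger pads; the fingertips stand 11 mm ahead of it and the grasp point (between the pads) lies 8 mm behind it; z points along the fingers, y is the line along which they close (so a half turn about z gives the same grasp; the last joint's range is limited). The gripper opens to 85 mm and grips with 20 to 120 N. Pads are 22 mm wide; open, the fingers measure 114 mm over their backs; the gripper's body (76 mm by 85 mm) begins 54 mm behind the grasp point. The pads swing forward as they close: fully open they stand 13 mm farther back than shut.
Start: joints at [1.429, 0.385, 0.008, 0, -1.194, -0.259], TCP at [0.244, 0.575, 0.242] pointing down, gripper open.
Joint ranges: [-3.14, 3.14], [-1.21, 2.06], [-1.07, 1.41], [-3.16, 2.05], [-2.99, -0.16], [-3.1, 3.1]. Speed limits (rad/s): [2.79, 2.79, 3.14, 3.14, 3.14, 3.14].

## Interface

Orientations are given as a unit quaternion [w, x, y, z].
In Python, from rig import status, snapshot, ctrl gives the robot as it stands. The module is installed in compiled form; this text tells all that it offers.
- The arm moves only by the tool carry_out, never from a script. Its argument "moves" is a list of rows, each a list of 7 numbers: the shift along the tool's x, y, z each as a share of 0.15 m, from -1 to 1, then the turn, a rotation vector about the tool's x, y, z each as a share of 2 pi rad, from -1 to 1, then the opening, from 0 (shut) to 1 (fully open). In form: [[tx, ty, tz, ax, ay, az, fingers], ...]. A call has 1 to 8 rows; each row is the pose to reach, as a shift and turn from the pose commanded when the call began, along the tool's axes at that moment, turning the shorter way round; what a row does not reach only later rows make up. A row lasts 1/8 s, in which the tool goes at most 62.5 mm and 10.7 degrees, less where a joint would pass 70% of its speed; a pose out of reach is approached as far as the arm can. A call with a number of a shift or a turn outside -1 to 1 is refused whole. A call with a gripper value outside its range is refused whole. The fingers move at their own pace and stop on an object; the grip force is fixed at half the most. Time passes only in rows, so rows that repeat a pose let the fingers close. It gives the time, the measured TCP pose, the force, the opening and the grip force at its end, in the units of the state.
- status.get_state(): the state, without advancing time (a new reading comes with each control period).
- snapshot(name): name is "side" or "top"; returns a dict with "frame" (384x512x3 uint8, red, green, blue), "fov_y" (degrees; the focal length in pixels is half the picture's height over the tangent of half this angle, whatever the lens; pixels are square), "cx", "cy" (the principal point, pixels), "k1" (the pictures are not rectified: a ray, as slopes to the right and down, at radius r is drawn at 1 + k1 r^2 times it, then the intrinsics apply), "R" (3x3) and "t" (3): a world point X has camera coordinates R X + t. Camera axes: x right, y down, z forward; pixel columns grow to the right and rows downward; lengths in m; the calibration is good to about 2 mm. A picture is of the moment at which its call begins. There is no depth.
- ctrl.sign_off(): hands the job in; it is judged then, once.
The state is a dict: "time": time; "joints": joint angles; "dq": joint speeds; "tau": joint torques, N m; "eef_pos": TCP position; "orientation": TCP orientation; "force": force on the tool from outside, world axes, zero at the start; "wrist_torque": the same for the moment, N m; "grip_width": finger opening in m; "gripper_force": force on a finger pad.
Only numpy, scipy, OpenCV 4.12 (cv2) and the standard library are available. Lean on these libraries where they do the work, as an engineer would, in place of code of your own. Each camera call takes 0.05 s, during which the arm holds its last target. There are 200 camera calls.

## Task

Of the three aluminium instrument panels, take the one with the large rectangular window out of its wooden stand and lean it on the drying rack to dry: lower edge in the groove, back against the steel bar, square to the rack and centred along it. Let go so that it stays at the rack's slope without sliding, and leave the other two panels in their stands.

Things in the scene. Friction and masses are not known exactly. Their poses are not given: they have to be found in the camera images.
- panel_mid (a point): Centre of the aluminium panel to move: 8 mm thick, 120 wide, 140 high, with a window opening 76 mm wide from 52 to 102 mm above its lower edge; about 0.28 kg; faces alike. Stands on edge in a wooden stand (70 x 130 mm, 36 high; slot 11 mm wide, floor 10 mm above the table). Axes: x thickness, y width, z height. Point: mid-height, 70 mm from the upper and lower edges. The three stands swap places.
- rack_groove (a point): Mid-floor of the groove in the fixed drying rack, 10 mm above the table. y along the groove, z up, x to the open side, away from the robot. Black base 200 mm long. Groove 24 mm wide, 190 long, between bare metal ribs 10 mm high. Steel bar, 12 mm thick, along y, centre at x -39.5 mm, 80 mm above this point. A panel with its foot mid-groove and its back on the bar leans 20 degrees, top to -x.
- blank_mid (a point): Centre of a panel to leave alone: bare aluminium plate 8 mm thick, 120 mm wide, 140 mm high, plain, with no opening, on edge in a stand like that of the window panel. Axes: x thickness, y width, z height.
- small_mid (a point): Centre of a panel to leave alone: bare aluminium plate 8 mm thick, 85 mm wide, 110 mm high, with four round black plugs of 18 mm, on edge in a stand like that of the window panel. Axes: x thickness, y width, z height.
Things that resemble listed ones, but are neither listed nor needed, are in the scene too. What is shaped like the part that bears panel_mid but pink or yellow is not meant.

How it is judged:
On the way:
1. the window panel is lifted clear of its stand (height (world z) of panel_mid above 0.115 m and contact force between panel and the fingers above 0.5 N), for 0.1 s.
At the end, for the whole second after the job is handed in: The window panel leans on the rack's bar, 11 to 29 degrees from upright, lower edge in the groove (panel centre 8 to 40 mm towards the bar from mid-groove, 55 to 73 mm above its floor), within 30 mm of the rack's middle and 10 degrees of square, released and at rest (angle between panel_mid's own z axis and vertical between 0.19 and 0.51 rad and x of panel_mid in the frame of rack_groove between -0.04 and -0.008 m and y of panel_mid in the frame of rack_groove between -0.03 and 0.03 m and z of panel_mid in the frame of rack_groove between 0.055 and 0.0735 m and angle between the y axis of panel_mid and the y axis of rack_groove, either way round below 0.18 rad and contact force between panel and rack above 0.5 N and linear speed of panel below 0.02 m/s and angular speed of panel below 0.1 rad/s); the robot touches nothing.
It fails at once if one of the other two panels is shifted or lifted by more than 25 mm (distance of any of blank_mid, small_mid from where it was at the start of the episode above 0.025 m).
It also fails if it takes over 42 s, if anything falls off the work surface, if the arm or the gripper's body presses on something with over 40 N, if the wrist force passes 120 N, or if a joint passes its speed limit or range.

## Working session

There is one attempt and no reset: what is moved stays moved. The work goes in short steps, Python scripts to look and compute and a tool call to move; the robot and the scene stay as the last step left them, time stands still between calls to the robot, and variables do not carry over. Pictures are saved under pics/ and viewed, at most 10 in all, crops included, and the job is handed in when it is done.

Besides the shell and the picture viewer there is one more tool, called as a command line: name --pt "numbers of a row" for each row, then --argument value for the rest. carry_out: Moves the arm, as the interface text tells. Shift numbers are shares of 0.15 m and turn numbers shares of 2 pi rad, none past 1 either way. Its arguments: {"type":"object","properties":{"moves":{"type":"array"}},"required":["moves"]}

```bash
mkdir -p pics
cat > h.py <<'E'
import numpy as np, cv2, pickle
from rig import status, snapshot, ctrl
def K(s):
    f=s["frame"].shape[0]/2/np.tan(np.radians(s["fov_y"])/2)
    return np.array([[f,0,s["cx"]],[0,f,s["cy"]],[0,0,1]])
def ray(s,uv):
    uv=np.array(uv,float).reshape(-1,1,2)
    n=cv2.undistortPointsIter(uv,K(s),np.array([s["k1"],0,0,0,0.]),None,None,(3,100,1e-12)).reshape(-1,2) if False else cv2.undistortPoints(uv,K(s),np.array([s["k1"],0,0,0,0.])).reshape(-1,2)
    R=np.array(s["R"]);t=np.array(s["t"])
    d=np.c_[n,np.ones(len(n))]@R
    return -R.T@t,d/np.linalg.norm(d,axis=1)[:,None]
def plane(s,uv,z):
    c,d=ray(s,uv); return c+d*((z-c[2])/d[:,2])[:,None]
def tri(s1,a,s2,b):
    c1,d1=ray(s1,a);c2,d2=ray(s2,b);out=[]
    for p,q in zip(d1,d2):
        x=np.linalg.lstsq(np.c_[p,-q],c2-c1,rcond=None)[0]
        A=c1+p*x[0];B=c2+q*x[1];out.append(np.r_[(A+B)/2,np.linalg.norm(A-B)])
    return np.array(out)
def proj(s,X):
    return cv2.projectPoints(np.array(X,float).reshape(-1,3),cv2.Rodrigues(np.array(s["R"]))[0],np.array(s["t"],float),K(s),np.array([s["k1"],0,0,0,0.]))[0].reshape(-1,2)
E
python3 - <<'E'
from h import *
S={n:snapshot(n) for n in("side","top")}
pickle.dump(S,open("s0.pkl","wb"))
for n,s in S.items():
    cv2.imwrite(f"pics/{n}0.png",cv2.resize(s["frame"][:,:,::-1],(800,600),interpolation=cv2.INTER_CUBIC))
    print(n,s["fov_y"],s["k1"],-np.array(s["R"]).T@s["t"])
st=status.get_state();print(st)
E
```

```text
side 49.652477588088225 -0.013073746293296157 [ 0.07246895 -0.81201325  0.76189154]
top 48.705436806154964 0.0005587410763524567 [ 0.36403079 -0.08531238  1.03449462]
{'time': 0.1, 'joints': array([ 1.42857881e+00,  3.85507422e-01,  6.77415643e-03, -4.14708606e-04,
       -1.19400190e+00, -2.58567282e-01]), 'dq': array([ 0.00129241, -0.00147007,  0.00447851,  0.00211363,  0.00065463,
        0.0001462 ]), 'tau': array([-9.59055287e-04, -3.93322062e+01,  1.88928831e+01,  4.19803306e+00,
       -2.61595051e-03,  3.50285688e-06]), 'eef_pos': array([0.24365151, 0.57501773, 0.24132177]), 'orientation': array([ 9.78985641e-04,  9.79972839e-01, -1.99128748e-01, -1.36044002e-04]), 'force': array([ 0.12789666, -1.18388247,  0.14767683]), 'wrist_torque': array([-0.05856036, -0.03317323,  0.04440607]), 'gripper_force': 0.0, 'grip_width': 0.08526143688528727}
```

View pics/side0.png

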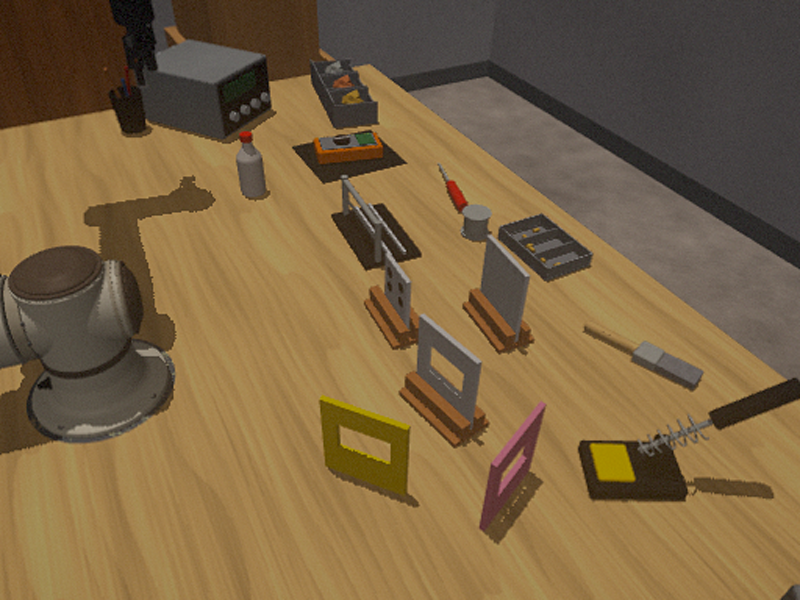

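View pics/top0.png

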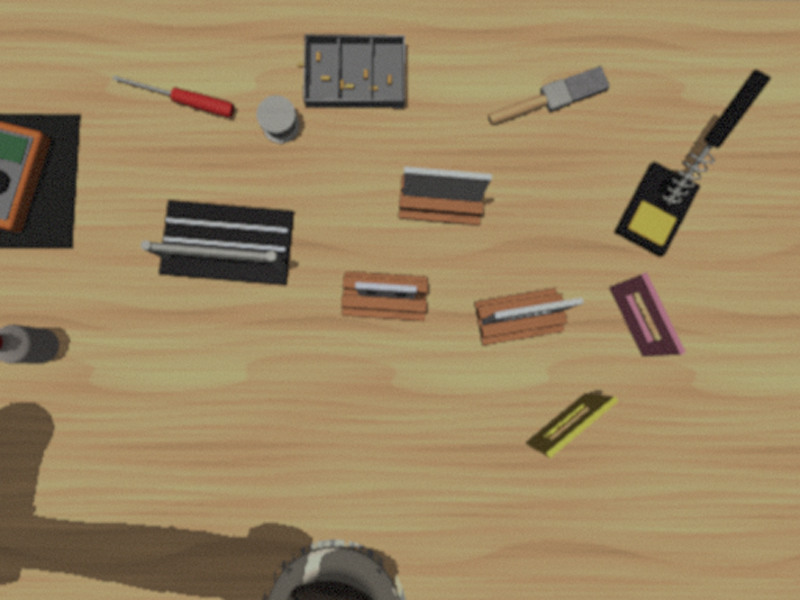

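The side view shows the window panel (upper edge about (420,318)–(480,365)) in its stand near (445,410). The top view shows its edge at (497,316)–(581,300), and the black rack base spanning (162,202)–(293,283) with the bar on the robot side.

Run:
```python
from h import *
S=pickle.load(open("s0.pkl","rb"));T=S["top"];D=S["side"]
def crop(s,x0,y0,w,h):return cv2.resize(s["frame"][y0:y0+h,x0:x0+w,::-1],(400,300),interpolation=cv2.INTER_CUBIC)
a=np.vstack([np.hstack([crop(T,296,180,80,60),crop(T,90,120,112,84)]),np.hstack([crop(D,240,195,120,90),crop(D,200,105,88,66)])])
cv2.imwrite("pics/crops.png",a)
f=T["frame"];hsv=cv2.cvtColor(f,cv2.COLOR_RGB2HSV)
print("hsv stand",hsv[212,310],hsv[195,275],"table",hsv[230,200],"black",hsv[140,120], "edge",hsv[197,345])
black=((hsv[:,:,2]<60)).astype(np.uint8)
n,l,st,c=cv2.connectedComponentsWithStats(black)
for i in range(1,n):
    if st[i,4]>300:print("blk",st[i],c[i])
```

```text
hsv stand [ 11 133 153] [ 21  90 172] table [ 18 106 168] black [ 15   4 115] edge [ 78   7 175]
blk [451  45  41  49 588] [470.9047619   69.40816327]
blk [   0   74   51   84 2714] [ 30.29255711 118.22328666]
blk [ 394  105   53   59 1006] [419.89363817 130.11332008]
blk [  99  129   89   53 2476] [145.66760905 155.40024233]
blk [ 15 210  22  21 309] [ 26.38834951 220.52750809]
blk [185 367  54  17 600] [211.215 377.175]
```

View pics/crops.png

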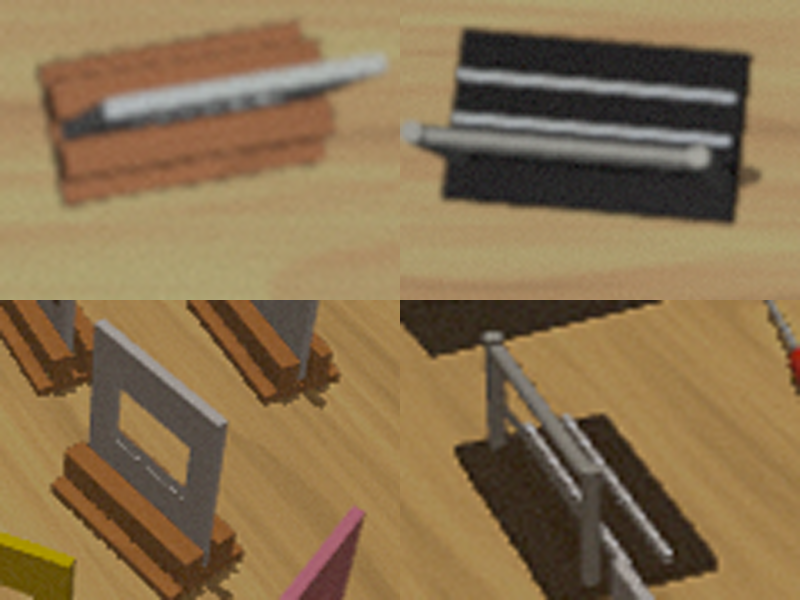

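The crops show the panel's top edge running (105,105)–(387,63) at 5×, and both rack ribs, the bar and its posts clearly. Next I measure them with masks and rays.

Run:
```python
from h import *
S=pickle.load(open("s0.pkl","rb"));T=S["top"];D=S["side"]
def comps(s,m,x0,y0,w,h,mn):
    z=np.zeros(m.shape,np.uint8);z[y0:y0+h,x0:x0+w]=m[y0:y0+h,x0:x0+w]
    n,l,st,c=cv2.connectedComponentsWithStats(z,connectivity=4);o=[]
    for i in range(1,n):
        if st[i,4]>=mn:
            p=np.argwhere(l==i)[:,::-1].astype(np.float32)
            r=cv2.minAreaRect(p);o.append(r);
            b=cv2.boxPoints(r)
            # mid-points of short sides
            e=[(b[k]+b[(k+1)%4])/2 for k in range(4)]
            if np.linalg.norm(e[0]-e[2])>np.linalg.norm(e[1]-e[3]):q=(e[0],e[2])
            else:q=(e[1],e[3])
            q=sorted(q,key=lambda a:a[0]); u=(q[1]-q[0])/np.linalg.norm(q[1]-q[0])
            q=(q[0]-.5*u,q[1]+.5*u)
            print("area",st[i,4],np.round(q,1).tolist(),"w",round(min(r[1])+1,1)); o[-1]=np.array(q)
    return o
ht=cv2.cvtColor(T["frame"],cv2.COLOR_RGB2HSV).astype(int);hd=cv2.cvtColor(D["frame"],cv2.COLOR_RGB2HSV).astype(int)
print("edge");e=comps(T,(ht[:,:,1]<50)&(ht[:,:,2]>140),300,185,80,30,20)
print("ribs");r=comps(T,(ht[:,:,2]>125)&(ht[:,:,1]<60),100,130,84,36,20)
def show(n,P):print(n,np.round(P,4).tolist())
for q in e: show("edge z.15",plane(T,q,.15))
for q in r: show("rib z.02",plane(T,q,.02)); show("bar z.096",plane(T,q,.096))
b=(ht[:,:,2]<75).astype(np.uint8);z=np.zeros_like(b);z[125:185,95:192]=b[125:185,95:192]
c=max(cv2.findContours(z,0,2)[0],key=cv2.contourArea);R=cv2.minAreaRect(cv2.convexHull(c));B=cv2.boxPoints(R)
show("base px",B);P=plane(T,B,.01);show("base",P);print("centre",P.mean(0),"sides",np.linalg.norm(P[0]-P[1]),np.linalg.norm(P[1]-P[2]))
o=((ht[:,:,1]>118)&(ht[:,:,0]<15)).astype(np.uint8);z=np.zeros_like(o);z[180:225,300:372]=o[180:225,300:372]
c=max(cv2.findContours(z,0,2)[0],key=cv2.contourArea);B=cv2.boxPoints(cv2.minAreaRect(c));P=plane(T,B,.02);show("stand",P);print(P.mean(0))
# two views: panel top edge corners, bar ends, rib ends (hand-picked in side crops)
sx=lambda p:(240+p[0]/3.333,195+(p[1]-300)/3.333)
rx=lambda p:(200+(p[0]-400)/4.545,105+(p[1]-300)/4.545)
tx=lambda p:(90+(p[0]-400)/3.571,120+p[1]/3.571)
show("tri edge",tri(T,[(317,201),(373.4,192.8)],D,[sx((102,321)),sx((224,425))]))
show("tri bar",tri(T,[tx((412,131)),tx((700,156))],D,[rx((492,337)),rx((590,466))]))
show("tri rib",tri(T,[tx((458,75)),tx((738,98))],D,[rx((565,418)),rx((668,558))]))
```

```text
edge
area 219 [[316.3999938964844, 201.3000030517578], [372.70001220703125, 191.89999389648438]] w 4.9
ribs
area 209 [[105.4000015258789, 140.1999969482422], [183.5, 146.89999389648438]] w 3.7
area 430 [[99.5, 154.5], [181.3000030517578, 161.89999389648438]] w 9.2
edge z.15 [[0.4383, -0.2202, 0.15], [0.459, -0.3387, 0.15]]
rib z.02 [[0.594, 0.272, 0.02], [0.5791, 0.082, 0.02]]
bar z.096 [[0.5768, 0.2452, 0.096], [0.563, 0.0695, 0.096]]
rib z.02 [[0.5588, 0.2845, 0.02], [0.5423, 0.0863, 0.02]]
bar z.096 [[0.5442, 0.2568, 0.096], [0.5289, 0.0735, 0.096]]
base px [[94.76499938964844, 174.4084014892578], [98.81520080566406, 127.15560150146484], [187.1945037841797, 134.7310028076172], [183.14419555664062, 181.98379516601562]]
base [[0.5114, 0.2975, 0.01], [0.6289, 0.2931, 0.01], [0.6119, 0.0754, 0.01], [0.4946, 0.0824, 0.01]]
centre [0.56169591 0.1870874  0.01      ] sides 0.11761644044007274 0.21844346369962817
stand [[0.4694, -0.2093, 0.02], [0.4936, -0.3419, 0.02], [0.4268, -0.3522, 0.02], [0.4029, -0.2204, 0.02]]
[ 0.44816677 -0.28097668  0.02      ]
tri edge [[0.4403, -0.2223, 0.1492, 0.0031], [0.4587, -0.3411, 0.15, 0.0036]]
tri bar [[0.54, 0.2697, 0.0967, 0.0023], [0.5253, 0.0885, 0.1, 0.0028]]
tri rib [[0.5956, 0.271, 0.0143, 0.0047], [0.5797, 0.0794, 0.0163, 0.0022]]
```

```bash
cat > plan.py <<'E'
from h import *
from scipy.spatial.transform import Rotation as Ro
def pose():
    s=status.get_state();q=np.array(s["orientation"]);return np.array(s["eef_pos"]),Ro.from_quat(q[[1,2,3,0]]),s
def target_R(yaw_y,tilt=0.):
    # tool y horizontal along yaw_y, z down; tilt>0 leans z toward... world rot about tool x
    y=np.array([np.cos(yaw_y),np.sin(yaw_y),0]);z=np.array([0,0,-1.]);x=np.cross(y,z)
    return Ro.from_matrix(np.c_[x,y,z])*Ro.from_euler("x",tilt)
def delta(p0,R0,p,R):
    return np.round(np.r_[R0.inv().apply(np.array(p)-p0)/.15,(R0.inv()*R).as_rotvec()/(2*np.pi)],4)
E
python3 - <<'E'
from plan import *
p,R,s=pose();G=target_R(np.radians(-170.1))
W=[(.36,.47,.25),(.40,.35,.25),(.44,.2,.25),(.45,.05,.25),(.45,-.09,.25),(.449,-.2,.25),(.449,-.28,.25)]
p0,R0=p,R
print((R.inv()*G).as_rotvec())
# turn fully in leg 1-2
Rs=[R*Ro.from_rotvec((R.inv()*G).as_rotvec()*f) for f in(.4,.8,1,1,1,1,1)]
for w,q in zip(W,Rs):
    print(w,delta(p0,R0,w,q).tolist());p0,R0=np.array(w),q
E
```

```text
[ 0.00174527 -0.00109645  0.99707063]
(0.36, 0.47, 0.25) [0.9874, 0.342, -0.0571, 0.0001, -0.0001, 0.0635]
(0.4, 0.35, 0.25) [0.7596, 0.3662, 0.0007, 0.0001, -0.0001, 0.0635]
(0.44, 0.2, 0.25) [1.0285, 0.1153, 0.0002, 0.0001, -0.0, 0.0317]
(0.45, 0.05, 0.25) [0.9966, 0.1063, -0.0, 0.0, 0.0, 0.0]
(0.45, -0.09, 0.25) [0.9194, 0.1605, -0.0, 0.0, 0.0, 0.0]
(0.449, -0.2, 0.25) [0.7213, 0.1326, -0.0, 0.0, 0.0, 0.0]
(0.449, -0.28, 0.25) [0.5254, 0.0917, -0.0, 0.0, 0.0, 0.0]
```

carry_out --pt "0.33 0.11 -0.02 0 0 0.02 1" --pt "0.66 0.23 -0.04 0 0 0.042 1" --pt "0.987 0.342 -0.057 0 0 0.0635 1" --pt "0.987 0.342 -0.057 0 0 0.0635 1"

```text
time: 0.6
eef_pos: [0.3621, 0.4681, 0.2508]
orientation: [0.0, 0.92, -0.392, 0.0]
force: [-0.5, -0.5, -0.2]
grip_width: 0.0851
gripper_force: 0.0
```

carry_out --pt "0.38 0.18 0 0 0 0.025 1" --pt "0.76 0.366 0 0 0 0.05 1" --pt "0.76 0.366 0 0 0 0.0635 1" --pt "0.76 0.366 0 0 0 0.0635 1"

```text
time: 1.1
eef_pos: [0.4, 0.3503, 0.2508]
orientation: [0.0, 0.826, -0.564, -0.0]
force: [-0.6, 0.4, -0.5]
grip_width: 0.0853
gripper_force: 0.0
```

carry_out --pt "0.33 0.04 0 0 0 0.015 1" --pt "0.66 0.08 0 0 0 0.0317 1" --pt "1 0.115 0 0 0 0.0317 1" --pt "1 0.115 0 0 0 0.0317 1"

```text
time: 1.6
eef_pos: [0.4387, 0.203, 0.2507]
orientation: [0.0, 0.765, -0.644, -0.0]
force: [0.2, 0.8, -0.6]
grip_width: 0.0851
gripper_force: 0.0
```

carry_out --pt "0.33 0.04 0 0 0 0 1" --pt "0.66 0.07 0 0 0 0 1" --pt "1 0.106 0 0 0 0 1" --pt "1 0.106 0 0 0 0 1"

```text
time: 2.1
eef_pos: [0.4489, 0.053, 0.2507]
orientation: [0.0, 0.765, -0.644, -0.0]
force: [-0.2, 1.3, 0.4]
grip_width: 0.085
gripper_force: 0.0
```

carry_out --pt "0.33 0.05 0 0 0 0 1" --pt "0.66 0.11 0 0 0 0 1" --pt "0.92 0.16 0 0 0 0 1" --pt "0.92 0.16 0 0 0 0 1"

```text
time: 2.6
eef_pos: [0.4495, -0.0863, 0.2506]
orientation: [0.0, 0.765, -0.644, -0.0]
force: [-0.0, 0.6, 0.4]
grip_width: 0.0854
gripper_force: 0.0
```

carry_out --pt "0.33 0.05 0 0 0 0 1" --pt "0.72 0.132 0 0 0 0 1" --pt "1 0.18 0 0 0 0 1" --pt "1 0.18 0 0 0 0 1" --pt "1 0.18 0 0 0 0 1"

```text
time: 3.22
eef_pos: [0.4489, -0.2371, 0.2505]
orientation: [-0.0, 0.766, -0.643, -0.0]
force: [-0.6, 1.0, 0.5]
grip_width: 0.0851
gripper_force: 0.0
```

Run:
```python
from plan import *
p,R,s=pose();G=target_R(np.radians(-170.1))
print(s["time"],p,s["joints"],s["force"])
print(R.as_matrix().round(3).tolist())
print(delta(p,R,(.449,-.2805,.127),G),delta(p,R,(.449,-.2805,.2),G))
S=snapshot("top");pickle.dump(S,open("s1.pkl","wb"))
cv2.imwrite("pics/t1.png",cv2.resize(S["frame"][160:240,290:400,::-1],(770,560),interpolation=cv2.INTER_CUBIC))
print(((proj(S,[p+R.apply([0,0,.011]),(.449,-.2805,.15)])-[290,160])*7).tolist())
```

```text
3.225 [ 0.44891269 -0.23710074  0.25051592] [-1.65929045e-01  1.78423520e-01 -2.60523438e-01 -3.93192506e-04
 -1.13232169e+00  3.41171993e-01] [-0.56043051  0.98803537  0.53702297]
[[0.174, -0.985, -0.0], [-0.985, -0.174, 0.0], [-0.0, 0.0, -1.0]]
[2.854e-01 4.960e-02 8.233e-01 1.000e-04 1.000e-04 4.000e-04] [2.852e-01 4.970e-02 3.366e-01 1.000e-04 1.000e-04 4.000e-04]
[[297.263927125902, 222.733236958441], [385.36417915335994, 254.842006151032]]
```

View pics/t1.png

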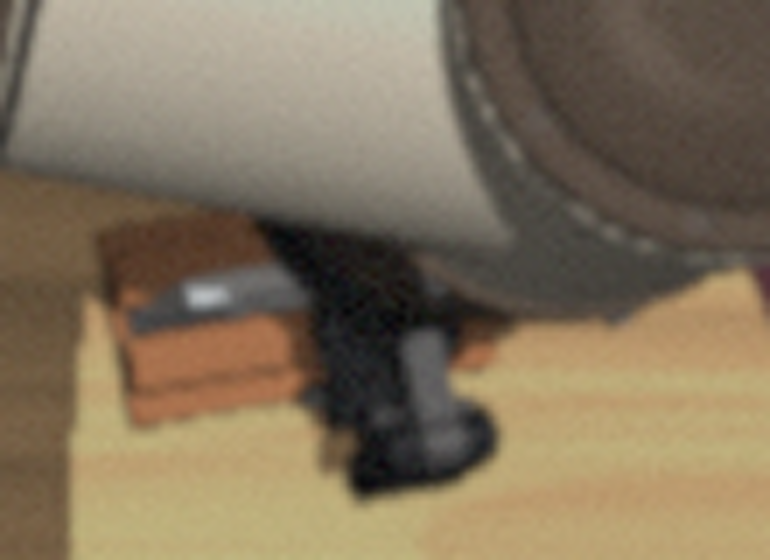

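The arm hides most of the panel. The end of its top edge, near (200,295), is where I expected it, so I align over it, lower and grip.

carry_out --pt "0.285 0.05 0 0 0 0 1" --pt "0.285 0.05 0 0 0 0 1" --pt "0.285 0.05 0.25 0 0 0 1" --pt "0.285 0.05 0.45 0 0 0 1" --pt "0.285 0.05 0.65 0 0 0 1" --pt "0.285 0.05 0.823 0 0 0 1" --pt "0.285 0.05 0.823 0 0 0 1"

```text
time: 4.15
eef_pos: [0.4472, -0.2801, 0.1259]
orientation: [0.001, 0.766, -0.643, -0.002]
force: [0.8, -0.5, -0.2]
grip_width: 0.0854
gripper_force: 0.0
```

carry_out --pt "0 0 0 0 0 0 0.5" --pt "0 0 0 0 0 0 0.25" --pt "0 0 0 0 0 0 0.15" --pt "0 0 0 0 0 0 0" --pt "0 0 0 0 0 0 0" --pt "0 0 0 0 0 0 0" --pt "0 0 0 0 0 0 0" --pt "0 0 0 0 0 0 0"

```text
time: 5.15
eef_pos: [0.4485, -0.2822, 0.1279]
orientation: [-0.0, 0.766, -0.643, 0.001]
force: [0.6, 0.7, 4.9]
grip_width: 0.0071
gripper_force: 59.6
```

Gripped at 7–8 mm; lift slowly, then go up.

carry_out --pt "0 0 -0.08 0 0 0 0" --pt "0 0 -0.16 0 0 0 0" --pt "0 0 -0.26 0 0 0 0" --pt "0 0 -0.4 0 0 0 0" --pt "0 0 -0.6 0 0 0 0" --pt "0 0 -0.8 0 0 0 0" --pt "0 0 -1 0 0 0 0" --pt "0 0 -1 0 0 0 0"

```text
time: 6.15
eef_pos: [0.4488, -0.2823, 0.2803]
orientation: [-0.001, 0.765, -0.643, 0.003]
force: [-0.7, -0.0, -2.5]
grip_width: 0.0072
gripper_force: 58.8
```

Run:
```python
from plan import *
p,R,s=pose();print(s["time"],p,s["force"],s["grip_width"],s["gripper_force"])
S=snapshot("side");pickle.dump(S,open("s2.pkl","wb"))
cv2.imwrite("pics/d2.png",cv2.resize(S["frame"][120:300,190:430,::-1],(800,600),interpolation=cv2.INTER_CUBIC))
g=np.array([.572,.1775]);x=np.array([.997,-.078])
y=np.radians(-184.5)
# placement: panel mid-plane foot at groove mid, tilt 20deg
```

```text
6.15 [ 0.4488199  -0.28234459  0.28026902] [-0.65353091 -0.01710353 -2.51515715] 0.007175313571085947 58.779160380363464
```

View pics/d2.png

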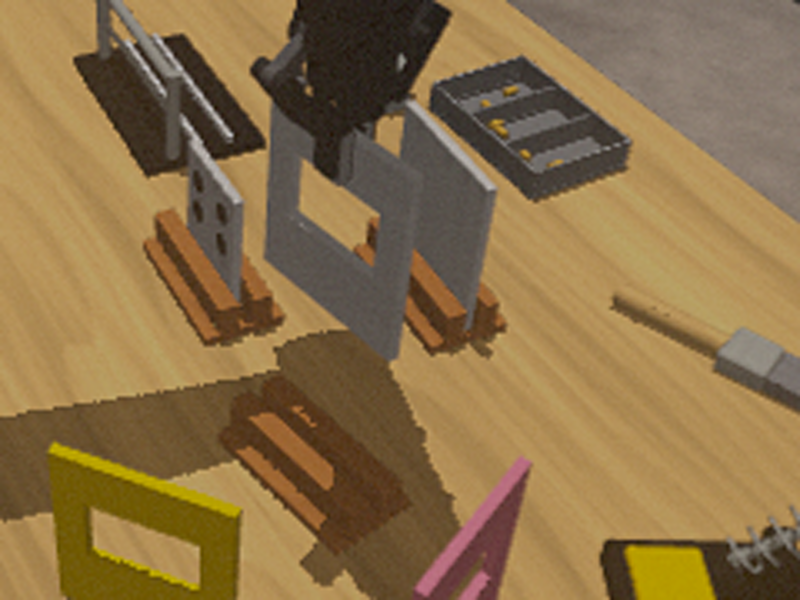

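The window panel is held and clear of its stand. Its lower corners are near (267,260) and (395,358), and the other two panels are undisturbed. I'll measure how it hangs and plan the placing.

Run:
```python
from plan import *
S=pickle.load(open("s2.pkl","rb"));p,R,s=pose()
uv=[(190+a/3.333,120+b/3.333) for a,b in [(267,260),(395,358),(420,178),(272,100)]]
c,d=ray(S,uv);n=R.apply([0,1,0]);gp=p-n*0+R.apply([0,0,-.008])
# near face: 4 mm toward camera
f=gp+n*.004*np.sign(n@(c-gp));P=c+d*((n@(f-c))/(d@n))[:,None]
L=R.inv().apply(P-gp);print("corners tool x,z from grasp (mm)",(L[:,[0,2]]*1e3).round(1).tolist())
g=np.array([.572,.1775,.010]);ex=np.array([.997,-.078,0]);ey=np.array([.078,.997,0]);ez=np.array([0,0,1.])
G=target_R(np.radians(180-4.47),np.radians(20))
dlen=.125-.008
def tcp(off,h,G=G): # lower-edge centre at off along ex, h above floor
    return g+ex*off+ez*h-G.as_matrix()[:,2]*dlen
print(G.as_matrix().round(3).tolist())
W=[tcp(.003,.16),tcp(.003,.004)]
print("tcp",W)
V=[((.449,-.2823,.315),R),((.47,-.14,.32),R),((.50,0.,.32),R)]
p0,R0=p,R
for w,q in V+[(W[0],G),(tcp(.003,.05),G),(W[1],G)]:
    print(np.round(w,3),delta(p0,R0,w,q).tolist());p0,R0=np.array(w),q
```

```text
corners tool x,z from grasp (mm) [[-52.4, 118.1], [67.9, 112.1], [66.9, -23.8], [-56.1, -6.3]]
[[-0.078, -0.937, 0.341], [-0.997, 0.073, -0.027], [0.0, -0.342, -0.94]]
tcp [array([0.53509636, 0.18038476, 0.27994404]), array([0.53509636, 0.18038476, 0.12394404])]
[ 0.449 -0.282  0.315] [0.0053, -0.0076, -0.2469, 0.0, 0.0, 0.0]
[ 0.47 -0.14  0.32] [-0.9106, -0.3007, -0.0328, 0.0, 0.0, 0.0]
[0.5  0.   0.32] [-0.8852, -0.3572, 0.0007, 0.0, 0.0, 0.0]
[0.535 0.18  0.28 ] [-1.1446, -0.4364, 0.2679, 0.055, 0.007, 0.0394]
[0.535 0.18  0.17 ] [-0.0, 0.2508, 0.6891, 0.0, 0.0, 0.0]
[0.535 0.18  0.124] [-0.0, 0.1049, 0.2882, 0.0, 0.0, 0.0]
```

carry_out --pt "0 0 -0.12 0 0 0 0" --pt "0 0 -0.25 0 0 0 0" --pt "-0.25 -0.08 -0.27 0 0 0 0" --pt "-0.5 -0.16 -0.28 0 0 0 0" --pt "-0.75 -0.24 -0.28 0 0 0 0" --pt "-0.91 -0.3 -0.28 0 0 0 0" --pt "-0.91 -0.3 -0.28 0 0 0 0"

```text
time: 7.08
eef_pos: [0.4681, -0.1382, 0.3175]
orientation: [0.001, 0.766, -0.642, -0.002]
force: [-0.6, -0.3, -2.8]
grip_width: 0.0074
gripper_force: 58.7
```

carry_out --pt "-0.25 -0.1 0 0 0 0 0" --pt "-0.5 -0.2 0 0 0 0 0" --pt "-0.75 -0.3 0 0 0 0 0" --pt "-0.885 -0.357 0 0 0 0 0" --pt "-0.885 -0.357 0 0 0 0 0"

```text
time: 7.7
eef_pos: [0.4985, 0.0006, 0.3179]
orientation: [0.001, 0.766, -0.643, -0.001]
force: [0.0, -0.3, -3.7]
grip_width: 0.0072
gripper_force: 58.8
```

carry_out --pt "-0.25 -0.1 0 0.01 0.001 0.008 0" --pt "-0.5 -0.2 0.05 0.02 0.002 0.016 0" --pt "-0.75 -0.3 0.1 0.035 0.004 0.025 0" --pt "-1 -0.4 0.15 0.045 0.006 0.034 0" --pt "-1 -0.436 0.2 0.055 0.007 0.0394 0" --pt "-1 -0.436 0.2 0.055 0.007 0.0394 0" --pt "-1 -0.436 0.2 0.055 0.007 0.0394 0"

```text
time: 8.57
eef_pos: [0.5377, 0.1582, 0.2896]
orientation: [0.117, -0.669, 0.723, -0.127]
force: [0.5, -0.7, -2.8]
grip_width: 0.0069
gripper_force: 59.0
```

Run:
```python
from plan import *
p,R,s=pose();print(s["time"],p,s["joints"],s["force"],s["grip_width"]);print(R.as_matrix().round(3).tolist())
S=snapshot("side");pickle.dump(S,open("s3.pkl","wb"))
cv2.imwrite("pics/d3.png",cv2.resize(S["frame"][60:180,190:350,::-1],(800,600),interpolation=cv2.INTER_CUBIC))
# expected panel outline (near face) in the crop
gp=p+R.apply([0,0,-.008])
print(((proj(S,[gp+R.apply([a,b,z]) for a,z in[(-.06,.125),(.06,.125),(.06,-.015),(-.06,-.015)] for b in(.004,)])-[190,60])*5).round().tolist())
```

```text
8.575 [0.53767029 0.15820657 0.28959551] [ 0.68775089  0.09530931 -0.42112098  0.32660955 -0.82745559 -0.96085086] [ 0.49038657 -0.69929319 -2.8188286 ] 0.006892615712549066
[[-0.078, -0.938, 0.339], [-0.997, 0.073, -0.027], [0.001, -0.34, -0.941]]
[[241.0, 173.0], [320.0, 265.0], [240.0, 55.0], [159.0, -30.0]]
```

View pics/d3.png

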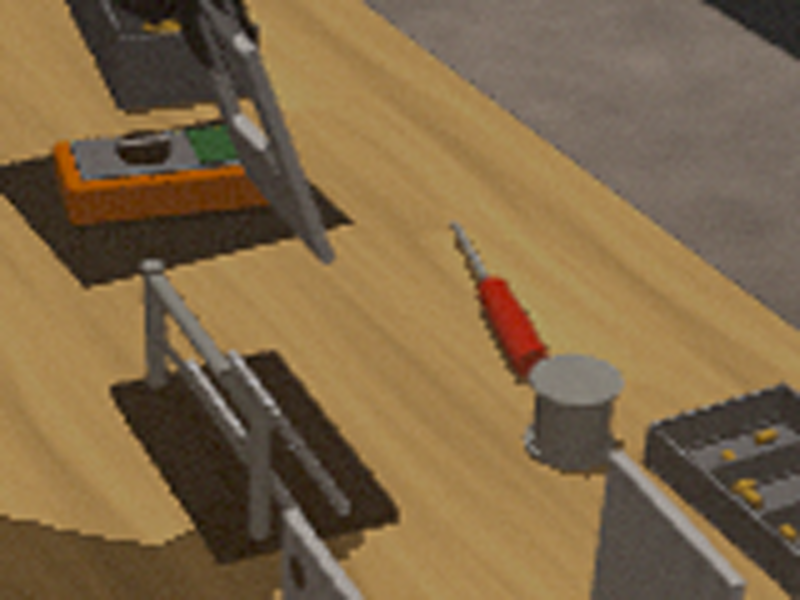

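The panel hangs at the tilt I wanted. Its near lower corner is at about (327,262), against (320,265) predicted. I lower it towards the groove.

```bash
cat >> plan.py <<'E'
g=np.array([.572,.1785,.010]);ex=np.array([.997,-.078,0]);ez=np.array([0,0,1.])
G=target_R(np.radians(180-4.47),np.radians(20))
def tcp(off,h,dlen=.117): return g+ex*off+ez*h-G.as_matrix()[:,2]*dlen+np.array([0,.002,0])
E
python3 - <<'E'
from plan import *
p0,R0,s=pose()
for w in(tcp(.003,.16),tcp(.003,.05),tcp(.003,.008)):
    print(np.round(w,4),delta(p0,R0,w,G).tolist());p0,R0=w,G
E
```

```text
[0.5351 0.1834 0.2799] [-0.1644, 0.0531, 0.0523, 0.0002, -0.0001, -0.0001]
[0.5351 0.1834 0.1699] [-0.0, 0.2508, 0.6891, 0.0, 0.0, 0.0]
[0.5351 0.1834 0.1279] [-0.0, 0.0958, 0.2631, 0.0, 0.0, 0.0]
```

carry_out --pt "-0.164 0.053 0.052 0 0 0 0" --pt "-0.164 0.053 0.052 0 0 0 0" --pt "-0.164 0.14 0.29 0 0 0 0" --pt "-0.164 0.22 0.51 0 0 0 0" --pt "-0.164 0.304 0.741 0 0 0 0" --pt "-0.164 0.304 0.741 0 0 0 0" --pt "-0.164 0.304 0.741 0 0 0 0"

```text
time: 9.5
eef_pos: [0.5358, 0.1846, 0.1715]
orientation: [0.119, -0.669, 0.723, -0.127]
force: [0.5, 0.6, -2.6]
grip_width: 0.007
gripper_force: 59.2
```

Run:
```python
from plan import *
p,R,s=pose();print(s["time"],p,s["force"])
for o,h in((.003,.008),(.003,.002)):print(delta(p,R,tcp(o,h),G).tolist())
S=snapshot("side");pickle.dump(S,open("s4.pkl","wb"))
cv2.imwrite("pics/d4.png",cv2.resize(S["frame"][85:175,200:320,::-1],(800,600),interpolation=cv2.INTER_CUBIC))
gp=p+R.apply([0,0,-.008])
print(((proj(S,[gp+R.apply([.06,b,z]) for z in(.125,-.015) for b in(-.004,.004)])-[200,85])*6.667).round().tolist())
```

```text
9.5 [0.53582355 0.18461372 0.17146749] [ 0.5360424   0.62245493 -2.59715968]
[0.009, 0.1035, 0.2711, -0.0002, 0.0002, 0.0]
[0.009, 0.1173, 0.3086, -0.0002, 0.0002, 0.0]
[[340.0, 383.0], [325.0, 391.0], [240.0, 143.0], [223.0, 152.0]]
```

View pics/d4.png

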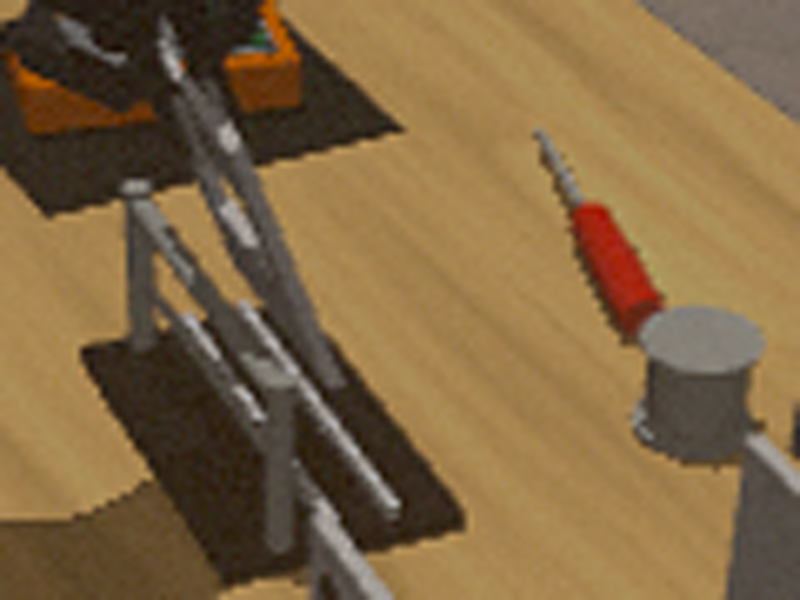

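The lower corner, near (335,385), is within a pixel or two of the prediction, so I continue down in small steps.

carry_out --pt "0.009 0.05 0.13 0 0 0 0" --pt "0.009 0.09 0.23 0 0 0 0" --pt "0.009 0.104 0.271 0 0 0 0" --pt "0.009 0.109 0.285 0 0 0 0" --pt "0.009 0.113 0.297 0 0 0 0" --pt "0.009 0.113 0.297 0 0 0 0"

```text
time: 10.3
eef_pos: [0.5339, 0.1831, 0.1225]
orientation: [0.118, -0.669, 0.723, -0.127]
force: [0.2, -0.3, -2.4]
grip_width: 0.0073
gripper_force: 59.2
```

Run:
```python
from plan import *
p,R,s=pose();print(s["time"],p,s["force"],s["wrist_torque"])
for o,h in((.003,.004),(.003,.0015),(0,.0015)):print(delta(p,R,tcp(o,h),G).tolist())
```

```text
10.3 [0.53387884 0.18307921 0.12247723] [ 0.16722648 -0.26512609 -2.38459901] [ 0.07642391  0.95831497 -0.04400165]
[-0.0027, -0.0108, -0.0065, 0.0001, 0.0001, 0.0001]
[-0.0027, -0.0051, 0.0092, 0.0001, 0.0001, 0.0001]
[-0.0027, 0.0137, 0.0024, 0.0001, 0.0001, 0.0001]
```

carry_out --pt "0 0.0025 0.006 0 0 0 0" --pt "0 0.005 0.012 0 0 0 0" --pt "0 0.005 0.012 0 0 0 0"

```text
time: 10.68
eef_pos: [0.5343, 0.1832, 0.1221]
orientation: [0.119, -0.669, 0.723, -0.128]
force: [-3.8, -3.0, 6.3]
grip_width: 0.0069
gripper_force: 61.0
```

carry_out --pt "0 0.0025 0.006 0 0 0 0" --pt "0 0.005 0.012 0 0 0 0" --pt "0 0.005 0.012 0 0 0 0"

```text
time: 11.05
eef_pos: [0.5351, 0.1834, 0.1217]
orientation: [0.12, -0.668, 0.723, -0.129]
force: [-4.2, -1.9, 12.3]
grip_width: 0.007
gripper_force: 61.7
```

Foot on the groove floor. I ease up 1.5 mm and bring it back towards the bar.

carry_out --pt "0 -0.0035 -0.009 0 0 0 0" --pt "0 0.003 -0.0115 0 0 0 0" --pt "0 0.009 -0.014 0 0 0 0" --pt "0 0.015 -0.016 0 0 0 0" --pt "0 0.015 -0.016 0 0 0 0"

```text
time: 11.68
eef_pos: [0.5324, 0.1846, 0.1216]
orientation: [0.12, -0.669, 0.722, -0.127]
force: [3.0, -2.3, 5.4]
grip_width: 0.0071
gripper_force: 60.2
```

carry_out --pt "0 0.006 -0.002 0 0 0 0" --pt "0 0.012 -0.004 0 0 0 0" --pt "0 0.012 -0.004 0 0 0 0"

```text
time: 12.05
eef_pos: [0.5313, 0.1849, 0.1216]
orientation: [0.12, -0.669, 0.722, -0.128]
force: [11.0, -2.7, 1.4]
grip_width: 0.007
gripper_force: 59.7
```

Panel bears on both the floor and the bar. I open gently.

carry_out --pt "0 0 0 0 0 0 0.12" --pt "0 0 0 0 0 0 0.15" --pt "0 0 0 0 0 0 0.2" --pt "0 0 0 0 0 0 0.25" --pt "0 0 0 0 0 0 0.3" --pt "0 0 0 0 0 0 0.35" --pt "0 0 0 0 0 0 0.35" --pt "0 0 0 0 0 0 0.35"

```text
time: 13.05
eef_pos: [0.5284, 0.1832, 0.1193]
orientation: [0.117, -0.669, 0.723, -0.127]
force: [-0.5, 0.0, -0.3]
grip_width: 0.0299
gripper_force: 0.0
```

Run:
```python
from plan import *
p,R,s=pose();print(s["time"],p,s["force"],s["grip_width"])
S=snapshot("side")
cv2.imwrite("pics/d5.png",cv2.resize(S["frame"][85:175,200:320,::-1],(800,600),interpolation=cv2.INTER_CUBIC))
```

```text
13.05 [0.52844106 0.1831557  0.11925444] [-0.51180482  0.0394637  -0.25899335] 0.02994763109452782
```

View pics/d5.png

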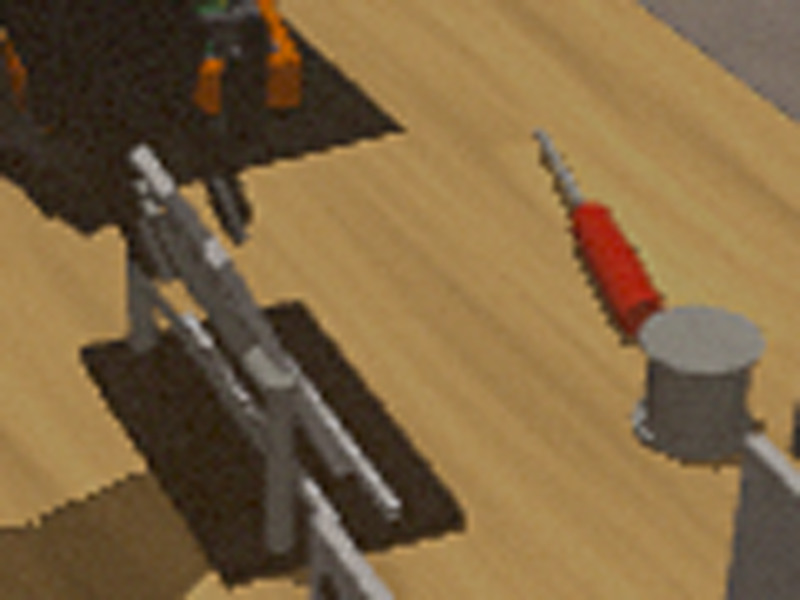

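The panel rests on the bar with its foot (about (345,470)) between the ribs, and the fingers are open around it. I withdraw along the tool axis.

carry_out --pt "0 0 -0.08 0 0 0 0.35" --pt "0 0 -0.18 0 0 0 0.35" --pt "0 0 -0.3 0 0 0 0.35" --pt "0 0 -0.5 0 0 0 0.35" --pt "0 0 -0.75 0 0 0 0.35" --pt "0 0 -0.95 0 0 0 0.35" --pt "0 0 -0.95 0 0 0 0.35"

```text
time: 13.98
eef_pos: [0.4805, 0.1881, 0.256]
orientation: [0.12, -0.669, 0.722, -0.127]
force: [0.8, -0.7, -0.4]
grip_width: 0.0301
gripper_force: 0.0
```

carry_out --pt "-0.3 0 -0.2 0 0 0 0.35" --pt "-0.6 0 -0.4 0 0 0 0.35" --pt "-0.9 0 -0.6 0 0 0 0.35" --pt "-0.9 0 -0.6 0 0 0 0.35" --pt "-0.9 0 -0.6 0 0 0 0.35"

```text
time: 14.6
eef_pos: [0.4595, 0.3232, 0.3358]
orientation: [0.115, -0.669, 0.723, -0.127]
force: [0.2, 0.1, -0.1]
grip_width: 0.0298
gripper_force: 0.0
```

Run:
```python
from plan import *
p,R,s=pose();print(s["time"],p,s["force"])
S=snapshot("side");T=snapshot("top");pickle.dump((S,T),open("s6.pkl","wb"))
a=cv2.resize(S["frame"][85:175,200:320,::-1],(400,300),interpolation=cv2.INTER_CUBIC);b=cv2.resize(T["frame"][115:190,90:190,::-1],(400,300),interpolation=cv2.INTER_CUBIC)
c=cv2.resize(T["frame"][60:285,:,::-1][:, 130:430],(400,300));d=cv2.resize(S["frame"][:,:,::-1],(400,300))
cv2.imwrite("pics/d6.png",np.vstack([np.hstack([a,b]),np.hstack([c,d])]))
```

```text
14.6 [0.45951463 0.32323207 0.33581225] [ 0.17337676  0.10367162 -0.06520085]
```

View pics/d6.png

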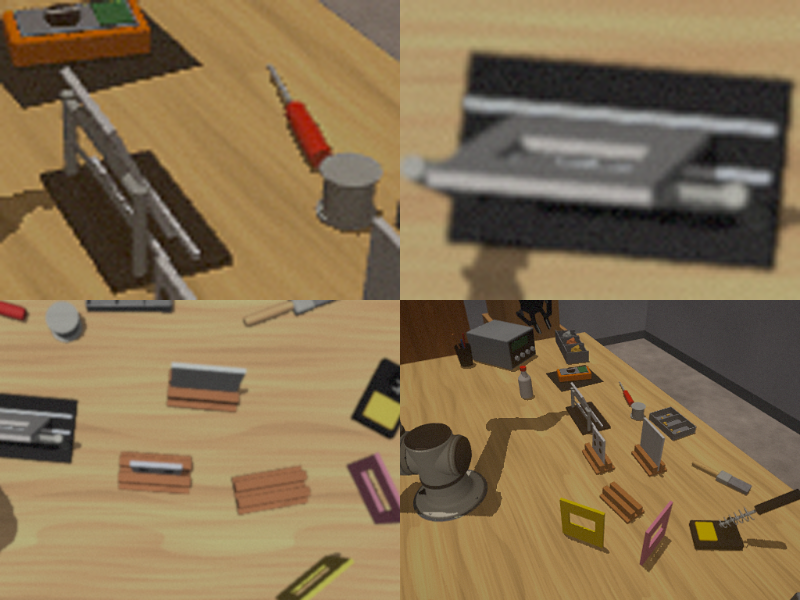

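The panel leans on the bar and both other panels are unmoved. In the top crop its upper edge runs (430,182)–(655,200) and its lower edge about (495,118)–(710,135). I check the numbers before handing in.

Run:
```python
from plan import *
S,T=pickle.load(open("s6.pkl","rb"))
f=lambda q:[(90+(a-400)/4,115+b/4) for a,b in q]
A=plane(T,f([(430,182),(655,200)]),.145);B=plane(T,f([(495,120),(708,137)]),.016)
ey=np.array([.078,.997,0])
for P in(A,B):
    m=P.mean(0);print(P.round(4).tolist(),"x,y rack",(m-g)@ex,(m-g)@ey)
d=(A.mean(0)-B.mean(0))@ex;print("tilt",np.degrees(np.arcsin(-d/.14)))
```

```text
[[0.5218, 0.2427, 0.145], [0.5131, 0.1234, 0.145]] x,y rack -0.0547234325252014 0.00027477974909233477
[[0.5833, 0.2526, 0.016], [0.5739, 0.1227, 0.016]] x,y rack 0.005851160368383708 0.009611413670575603
tilt 25.637484703115877
```

```bash
python3 -c "
from rig import ctrl
print(ctrl.sign_off())"
```

```text
the job is handed in; nothing more can be done
None
```

I leaned the window panel on the drying rack, centred to within about 10 mm at roughly 25° from upright, then released it and backed the arm clear; the other two panels stayed in their stands, and I handed the job in without getting a verdict back.

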